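# Set the slant table with wedge and pull-knob lock

## Task

Set the slant table and its two petri dishes to the slant position: pull the red lock knob out until it clicks into its outer detent, then take the orange wedge from its blue cradle and slide it, thin end first, under the bar at the open end of the deck until the deck's lip has risen to the blue height mark. Then push the knob fully home again so that the deck is locked; leave the wedge under the bar, the dishes on the deck and the other things where they are.

Things in the scene. Friction and masses are not known exactly. Their poses are not given: they have to be found in the camera images.
- slant_table: White slant table, fixed: two upright cheeks (outer faces at x = -70 and +70 mm, 8 mm thick, y = -112 to +103, 74 mm high at the open end, 46 at the hinge end). Origin on the worktop under its middle, +z up. +y points to the open end, where the deck rises and the wedge goes in (moving -y) on the bare worktop between the cheeks (124 mm wide, free to y = -64); -x is the knob's side.
- deck (a joint): Angle of the aluminium tilting deck (110 x 194 mm, about 0.75 kg, falls by its own weight) about its hinge at table y = -100 mm, 25 mm high, rad: 0 = down; grows as its open end rises. Lip at the height mark = 0.115. The lock pin finds its slant hole between about 0.100 and 0.126; else it strikes the plate and the knob stops some 11 mm short of home. Knob home: the deck cannot be raised over 3 mm.
- deck_lip (a point): Top edge of the deck's rising lip at its far corner (table x = +56, y = +98 mm, 34 mm high when the deck is down). Level with height_mark when the deck is right.
- height_mark (a point): The blue line on the white scale plate on the far cheek's inner face at the open end (table x = +61, y = +98, 56.6 mm high). The same line runs across the end faces of both cheeks.
- lift_bar (a point): Lowest point of the round steel lifting bar (10 mm diameter, along table x, full width) under the deck's open end, at table y = +92 mm; 12 mm above the worktop with the deck down, 34 mm at the mark. The lip reaches 8 mm further out. The bar bears with about 5 N; pushing the wedge in takes roughly 5 to 12 N, and the wedge stays where it is left.
- lock_knob (a joint): Travel of the pull-knob, m: 0 = home (pin in the index plate, deck locked), 0.018 = pulled out to its detent, against the stop (deck free). It moves along table x, outwards = -x. A spring ball holds it at either end: about 9 N starts it, the resistance fades towards mid-travel, and past that it snaps on by itself; the same to push it back.
- knob_grip (a point): Centre of the red round pull-knob, 32 mm in diameter, 16 mm thick along its axis (table x), 38 mm above the worktop; home it lies at table (-106, +50) mm, its inner face 28 mm off the cheek, with a 26 mm bushing reaching 12 mm out from the cheek.
- wedge: Loose orange levelling wedge, 160 long, 44 mm wide, about 0.2 kg. Origin at the middle of its underside; +x points to the thin toe (x = +80 mm, 4 mm thick); its top rises evenly to 40 mm at x = -53 and is flat from there to the butt end at x = -80; 25.7 mm thick at the origin. The deck is at the mark when the bar bears on the slope at about x = -31 mm.
- wedge_toe (a point): Middle of the wedge's toe edge, at its underside.
- wedge_butt (a point): Inside the wedge's butt block, 66.5 mm behind the origin and 22 mm above the underside: where to grip across the 44 mm width for pushing it in.
- cradle: Blue storage cradle, fixed, 178 x 62 mm; the wedge lies in it with the same axes (toe to +x) on a 4 mm floor with 3 mm play. Walls 48 mm high enclose the butt (x = -89 to -35 mm), 20 mm high the toe (x = 41 to 89); between them both sides are open down to the floor as the gap for the fingers (floor edge at y = +-31 mm). Origin on the worktop under its middle.
- deck_mid (a point): Middle of the deck's upper face (28 mm above the worktop when down).
- dish_a: Closed petri dish, 88 mm in diameter, 16 mm high, 24 g, loose on the deck towards the open end (centre 56 mm or less from deck_mid). Origin at the centre of its underside.
- dish_b: The second petri dish, likewise, towards the hinge end.
- timer: Bystander: white lab timer, 64 x 62 x 20 mm, lying on the worktop. Origin at the centre of its underside.
- bottle: Bystander: white reagent bottle with a red cap, 43 mm in diameter, 88 mm high. Origin at the centre of its underside.
Not all that is in view belongs to the job. Leave any black or green look-alike of the dish_b alone.

How it is judged:
By the outcome, as a careful person would: the job done as asked, in the order asked, and still so for the second after the job is handed in, with the robot touching nothing.
It also fails if it takes over 72 s, if anything falls off the work surface, if the arm or the gripper's body presses on something with over 40 N, if the wrist force passes 120 N, or if a joint passes its speed limit or range.

## Robot

A 6-joint arm with a two-finger parallel gripper is mounted at the origin on a cart in front of the work surface, level with it; the furniture and walls round the work are solid. World frame = base frame: x ahead of the robot, y to its left, z up, the work surface at z = 0. Lengths are in mm, angles in rad, forces in N, time in s.
With the tool pointing down it reaches from about 350 to 775 mm from the base axis. Payload 7.3 kg.
Tool frame: the origin (TCP) lies at the very end of the fingers, on their centre line; the grasp point (between the pads) lies 19 mm behind it; z points along the fingers, y is the direction in which the jaws open and shut (so a half turn about z gives the same grasp; the last joint's range is limited). The gripper opens to 92 mm and grips with 3 to 60 N. Pads are 19 mm wide; open, the fingers measure 130 mm over their backs; the gripper's body (75 mm by 190 mm) begins 47 mm behind the grasp point.
Start: joints at [1.071, 0.342, 1.524, -0, 1.275, -0.146], TCP at [181.881, 492.508, 226.741] pointing down, gripper open.
Joint ranges: [-2.53, 2.53], [-0.77, 2.02], [0.04, 2.7], [-1, 4.14], [0.28, 2.66], [-3.11, 3.11]. Speed limits (rad/s): [2.57, 2.57, 3.14, 3.14, 3.14, 3.14].

## Interface

Orientations are given as [roll, pitch, yaw] about the fixed x, y, z axes, in that order (R = Rz(yaw) Ry(pitch) Rx(roll)).
In Python, from plant import * gives the robot as it stands.
- The arm moves only by the tool arm_command, never from a script. Its argument "targets" is text: rows parted by semicolons, each of 7 numbers parted by spaces: the shift along the world's x, y, z in m, then the turn, a rotation vector about the world's x, y, z in degrees, then the finger opening in m, from 0 to 0.0918. A call has 1 to 5 rows; each row is the pose to reach, as a shift and turn from the pose commanded when the call began; what a row does not reach only later rows make up. A row lasts 1/10 s, in which the tool goes at most 50 mm and 8.59 degrees, less where a joint would pass 70% of its speed; a pose out of reach is approached as far as the arm can. A call with a gripper value outside its range is refused whole. The fingers move at their own pace and stop on an object; the grip force is fixed at half the most. Time passes only in rows, so rows that repeat a pose let the fingers close. It gives the time, the measured TCP pose, the force and the opening at its end, in the units of the state.
- get_obs(): the state, without advancing time (a new reading comes with each control period).
- capture(name): name is "scene" or "top"; returns a dict with "color" (384x512x3 uint8, red, green, blue), "range_z" (384x512 float32, mm along the optical axis (not along the pixel's ray), 0 where there is no reading), "camera_matrix" (3x3 intrinsics, pixels), "rvec" (rotation vector, rad) and "tvec" (3), from world to camera coordinates, as OpenCV has them. Camera axes: x right, y down, z forward; pixel columns grow to the right and rows downward; lengths in mm; the calibration is good to about 2 mm. A picture is of the moment at which its call begins.
- close_job(): hands the job in, once; it reports no verdict.
The state is a dict: "time": time; "joint_positions": joint angles; "dq": joint speeds; "tau": joint torques, N m; "tool_pos": TCP position; "tcp_rot": TCP orientation; "contact_force": force on the tool from outside, world axes, zero at the start; "moment": the same for the moment, N m; "grip_width": finger opening in mm.
Only numpy, scipy, OpenCV 4.12 (cv2) and the standard library are available. Lean on these libraries where they do the work, as an engineer would, in place of code of your own. Each camera call takes 0.05 s, during which the arm holds its last target. There are 200 camera calls.

## Working session

There is one attempt and no reset: what is moved stays moved. The work goes in short steps, Python scripts to look and compute and a tool call to move; the robot and the scene stay as the last step left them, time stands still between calls to the robot, and variables do not carry over. Pictures are saved under pics/ and viewed, about 8 in all and at most 12, crops included, and the job is handed in when it is done.

Besides the shell and the picture viewer there is one more tool, called as name(argument=value, ...) on one line, values as JSON. arm_command: Moves the arm, as the interface text tells. Its arguments: {"type":"object","properties":{"targets":{"type":"string"}},"required":["targets"]}

```bash
ls; mkdir -p pics; cat > h.py <<'E'
from plant import *
import numpy as np, cv2, pickle
def snap(n,tag):
    c=capture(n); pickle.dump(c,open(f'pics/{tag}.pkl','wb')); return c
def load(tag): return pickle.load(open(f'pics/{tag}.pkl','rb'))
def save(c,tag,box=None,s=1):
    im=c['color'][:,:,::-1]
    if box: u0,v0,u1,v1=box; im=im[v0:v1,u0:u1]
    cv2.imwrite(f'pics/{tag}.png',cv2.resize(im,None,fx=s,fy=s,interpolation=cv2.INTER_CUBIC))
def pose(c): return cv2.Rodrigues(np.array(c['rvec'],float))[0],np.array(c['tvec'],float).reshape(3)
def cloud(c):
    R,t=pose(c);K=c['camera_matrix'];z=c['range_z'].astype(float)
    v,u=np.mgrid[:z.shape[0],:z.shape[1]]
    P=np.stack([(u-K[0,2])/K[0,0]*z,(v-K[1,2])/K[1,1]*z,z],-1)
    W=(P-t)@R; W[z==0]=np.nan; return W
def ray(c,u,v,h):
    "world point on pixel ray at height h"
    R,t=pose(c);K=c['camera_matrix']
    d=R.T@np.linalg.solve(K,[u,v,1.]);o=-R.T@t
    return o+d*(h-o[2])/d[2]
def proj(c,p):
    return cv2.projectPoints(np.atleast_2d(np.array(p,float)),c['rvec'],c['tvec'],c['camera_matrix'],None)[0][:,0]
E
python3 - <<'E'
from h import *
s=snap('scene','s0');t=snap('top','t0')
im=np.hstack([s['color'],t['color']])[:,:,::-1]
cv2.imwrite('pics/s0.png',cv2.resize(s['color'][:,:,::-1],None,fx=1.5,fy=1.5))
cv2.imwrite('pics/t0.png',cv2.resize(t['color'][:,:,::-1],None,fx=1.5,fy=1.5))
for c in(s,t):
    R,tt=pose(c);print(-R.T@tt,R[2])
print(get_obs())
E
```

```text
pics
[-215.17411329 -723.9868954   721.56977755] [ 0.60648399  0.61349238 -0.50577096]
[ 327.0686835    95.20493092 1348.34527289] [ 0.16153941  0.00239093 -0.98686337]
{'time': 0.1, 'joint_positions': array([ 1.07097557e+00,  3.42665621e-01,  1.52488620e+00,  9.06497935e-06,
        1.27540548e+00, -1.45981719e-01]), 'dq': array([-0.00137748, -0.00275839, -0.00129623, -0.0008022 , -0.00043371,
       -0.00077407]), 'tau': array([ 2.99194871e-03, -4.32006919e+01, -2.44694352e+01,  7.21384515e-02,
        5.25687612e-02, -6.08989467e-05]), 'tool_pos': array([181.71214516, 492.17904251, 226.12025205]), 'tcp_rot': array([-3.14024378e+00, -2.07084126e-04,  2.78775083e+00]), 'contact_force': array([-0.64947467,  0.7339667 ,  0.64667093]), 'moment': array([ 0.00191954, -0.01173712, -0.00916766]), 'grip_width': 92.12596476533271}
```

View pics/s0.png

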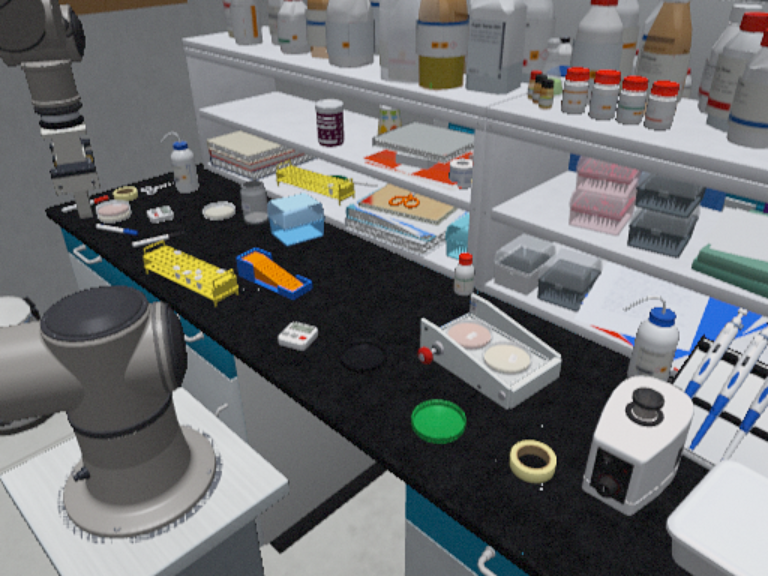

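View pics/t0.png

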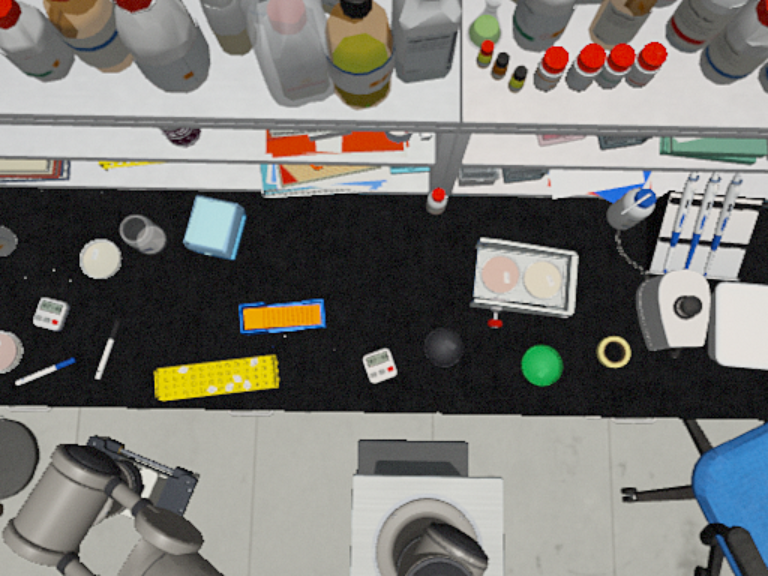

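The scene picture shows the slant table at about (490,350) with the red knob at (425,354), and the orange wedge in its blue cradle at (272,272). In the top picture the table is at (525,277), the knob at (495,322) and the wedge at (283,316). Possible mix-ups for each item, in top pixels:
- **Knob:** the red bottle caps at (437,195) and the timer button.
- **Dishes:** the green disc (542,365), the black disc (443,347), and the left-hand dishes (100,258) and (5,352).
- **Wedge:** the yellow racks (216,376).

I choose the knob on the table's cheek, and the orange wedge in the blue cradle. One composed crop will check both.

```bash
python3 - <<'E'
from h import *
s=load('s0');t=load('t0')
f=lambda c,b,w=400,h=300:cv2.resize(c['color'][b[1]:b[3],b[0]:b[2],::-1],(w,h),interpolation=cv2.INTER_CUBIC)
im=np.vstack([np.hstack([f(t,(305,150,405,225)),f(t,(145,175,245,250))]),np.hstack([f(s,(270,190,382,274)),f(s,(150,155,222,209))])])
cv2.imwrite('pics/c0.png',im)
W=cloud(t)
for n,b in dict(table=(305,150,395,222),cradle=(150,190,225,230)).items():
    P=W[b[1]:b[3],b[0]:b[2]].reshape(-1,3)
    for lo,hi in((10,20),(22,32),(35,44),(44,50),(50,60),(60,72),(72,80)):
        q=P[(P[:,2]>lo)&(P[:,2]<hi)]
        if len(q)>8: print(n,lo,hi,len(q),np.percentile(q,[2,50,98],axis=0).round(0).tolist())
E
```

```text
table 10 20 83 [[497.0, -302.0, 10.0], [544.0, -255.0, 16.0], [646.0, -89.0, 20.0]]
table 22 32 792 [[502.0, -297.0, 22.0], [567.0, -196.0, 27.0], [640.0, -98.0, 32.0]]
table 35 44 1213 [[497.0, -310.0, 35.0], [575.0, -213.0, 41.0], [637.0, -109.0, 44.0]]
table 44 50 375 [[476.0, -303.0, 44.0], [572.0, -202.0, 46.0], [640.0, -111.0, 50.0]]
table 50 60 194 [[471.0, -272.0, 50.0], [512.0, -196.0, 53.0], [643.0, -103.0, 60.0]]
table 60 72 156 [[505.0, -216.0, 60.0], [635.0, -156.0, 66.0], [650.0, -89.0, 72.0]]
table 72 80 48 [[512.0, -154.0, 72.0], [579.0, -120.0, 74.0], [651.0, -91.0, 78.0]]
cradle 10 20 217 [[445.0, 234.0, 10.0], [486.0, 271.0, 15.0], [519.0, 389.0, 20.0]]
cradle 22 32 200 [[444.0, 239.0, 22.0], [481.0, 316.0, 26.0], [515.0, 403.0, 32.0]]
cradle 35 44 218 [[446.0, 331.0, 35.0], [475.0, 366.0, 40.0], [501.0, 407.0, 44.0]]
cradle 44 50 140 [[445.0, 361.0, 44.0], [474.0, 388.0, 46.0], [506.0, 411.0, 50.0]]
cradle 50 60 13 [[444.0, 358.0, 50.0], [476.0, 387.0, 51.0], [505.0, 407.0, 54.0]]
```

View pics/c0.png

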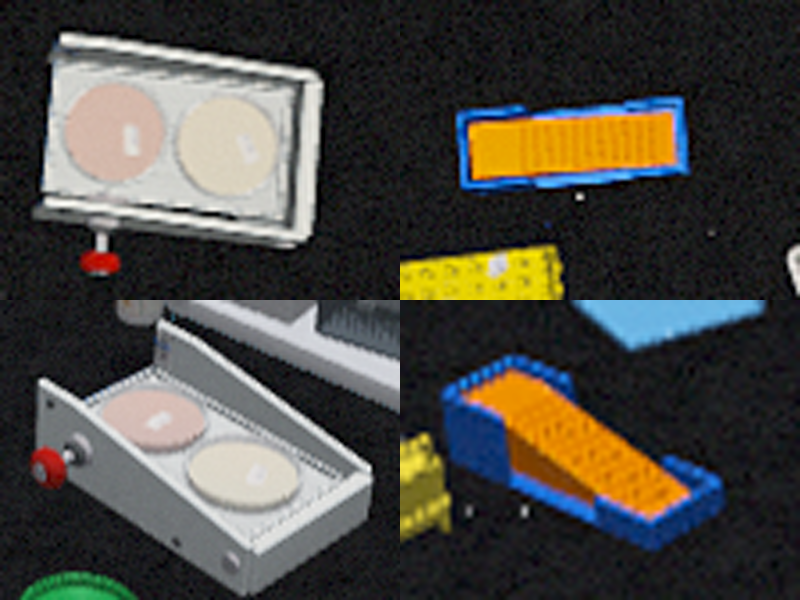

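The crops confirm both choices. The near cheek carries the red knob, and the toe of the orange wedge points to world -y. Next I fit the poses from the corner pixels.

```bash
cat > fit.py <<'E'
from h import *
from scipy.optimize import least_squares
def T(p,q):
    c,s=np.cos(q[2]),np.sin(q[2]); p=np.array(p,float)
    return np.c_[q[0]+c*p[:,0]-s*p[:,1],q[1]+s*p[:,0]+c*p[:,1],p[:,2]]
def fit(obs,q0):
    f=lambda q:np.concatenate([(proj(c,T(m,q))-px).ravel() for c,m,px in obs])
    r=least_squares(f,q0,loss='soft_l1',x_scale=[1,1,.01]);return r.x,f(r.x).reshape(-1,2)
def px(a,off,s): return (np.array(a)+.5)/s-.5+np.array(off)
E
python3 - <<'E'
from fit import *
s=load('s0');t=load('t0')
tab=[(t,[(70,103,74),(70,-112,46),(-70,-112,46),(-70,103,74),(-114,50,38)],px([(62,33),(322,73),(303,243),(35,212),(100,263)],(305,150),4)),
 (s,[(-70,103,74),(-70,-112,46),(70,-112,46),(-114,50,38)],px([(38,80),(245,250),(370,168),(45,167)],(270,190),400/112))]
cr=[(t,[(-89,31,48),(-89,-31,48),(89,31,20),(89,-31,20)],px([(57,113),(64,190),(284,97),(288,174)],(145,175),4)),
 (s,[(-89,-31,48),(89,-31,20),(89,31,20),(-89,31,48)],px([(43,92),(255,220),(322,172),(110,57)],(150,155),400/72))]
for n,o,q0 in(('tab',tab,[570,-200,0]),('cr',cr,[480,320,-1.57])):
    q,r=fit(o,q0);print(n,q.round(3));print(r.round(1).tolist())
    for k in o:
        q,r=fit([k],q0);print('  single',q.round(3),abs(r).max().round(1))
E
```

```text
tab [ 5.75280e+02 -1.97039e+02 -1.12000e-01]
[[0.3, -0.6], [-0.3, -0.1], [0.9, -0.2], [2.3, -2.5], [-0.6, 2.0], [-0.9, -0.3], [-0.2, -0.7], [0.8, -0.0], [-2.2, 1.1]]
  single [ 5.74085e+02 -1.95804e+02 -1.08000e-01] 2.4
  single [ 5.76705e+02 -1.98348e+02 -1.22000e-01] 1.6
cr [483.15  318.822  -1.447]
[[0.3, -0.1], [-0.2, -0.2], [-0.3, -0.6], [0.4, -1.1], [-1.4, 0.3], [-1.1, 0.7], [0.1, 1.4], [0.2, -0.2]]
  single [481.546 318.955  -1.458] 0.4
  single [486.71  320.891  -1.427] 1.1
```

```bash
python3 - <<'E'
from fit import *
s=load('s0');t=load('t0')
def red(c,b):
    hsv=cv2.cvtColor(c['color'],cv2.COLOR_RGB2HSV);m=((hsv[...,0]<8)|(hsv[...,0]>172))&(hsv[...,1]>150)&(hsv[...,2]>70)
    m[:b[1]]=0;m[b[3]:]=0;m[:,:b[0]]=0;m[:,b[2]:]=0
    return m
for c,b in((t,(305,195,405,225)),(s,(270,215,300,250))):
    m=red(c,b);v,u=np.where(m);W=cloud(c)[m];print(u.min(),u.max(),v.min(),v.max(),u.mean(),v.mean(),np.nanpercentile(W,[5,50,95],axis=0).round(0).tolist())
tab=[(t,[(70,103,74),(70,-112,46),(-70,-112,46)],px([(62,33),(322,73),(303,243)],(305,150),4)),
 (s,[(-70,103,74),(-70,-112,46),(70,-112,46)],px([(38,80),(245,250),(370,168)],(270,190),400/112))]
cr=[(t,[(-89,31,48),(-89,-31,48),(89,31,20),(89,-31,20)],px([(57,113),(64,190),(284,97),(288,174)],(145,175),4)),
 (s,[(-89,-31,48),(-89,31,48)],px([(43,92),(110,57)],(150,155),400/72))]
out=[]
bx=lambda x0,x1,y0,y1,za,zb:[[(x0,y0,0),(x1,y0,0),(x1,y0,zb),(x0,y0,zb),(x0,y0,0)],[(x0,y1,0),(x1,y1,0),(x1,y1,za),(x0,y1,za),(x0,y1,0)],[(x0,y0,zb),(x0,y1,za)],[(x1,y0,zb),(x1,y1,za)]]
a=np.linspace(0,2*np.pi,25)
knob=lambda x:[(x,50+16*np.cos(i),38+16*np.sin(i)) for i in a]
L={'tab':bx(-70,-62,-112,103,74,46)+bx(62,70,-112,103,74,46)+[knob(-98),knob(-114)],'cr':bx(-89,-35,-31,31,48,48)+bx(41,89,-31,31,20,20)}
B={'tab':((305,150,405,225),(270,190,382,274)),'cr':((145,175,245,250),(150,155,222,209))}
rows=[]
for n,o,q0 in(('tab',tab,[570,-200,0]),('cr',cr,[480,320,-1.57])):
    q,r=fit(o,q0);print(n,q.round(3),r.round(1).tolist());ims=[]
    for c,b in zip((t,s),B[n]):
        k=400/(b[2]-b[0]);im=cv2.resize(c['color'][b[1]:b[3],b[0]:b[2],::-1],(400,300),interpolation=cv2.INTER_CUBIC)
        for l in L[n]:
            p=(proj(c,T(l,q))+.5-np.array(b[:2]))*k-.5
            cv2.polylines(im,[np.round(p*16).astype(np.int32)],False,(0,255,0),1,cv2.LINE_AA,4)
        ims.append(im)
    rows.append(np.vstack(ims))
cv2.imwrite('pics/o0.png',np.hstack(rows))
E
```

```text
325 334 212 218 329.6041666666667 215.0 [[467.0, -154.0, -2.0], [474.0, -135.0, 50.0], [486.0, -122.0, 54.0]]
279 287 231 242 283.6060606060606 236.16666666666666 [[466.0, -153.0, 21.0], [471.0, -145.0, 46.0], [505.0, -118.0, 52.0]]
tab [ 5.74317e+02 -1.97122e+02 -1.10000e-01] [[0.3, -0.3], [-0.3, 0.1], [1.0, 0.0], [-1.2, -0.1], [-0.2, -0.5], [0.6, 0.1]]
cr [481.945 318.743  -1.46 ] [[0.4, -0.2], [-0.3, -0.2], [-0.1, 0.2], [0.3, -0.3], [-1.5, 0.3], [0.3, -0.1]]
```

View pics/o0.png

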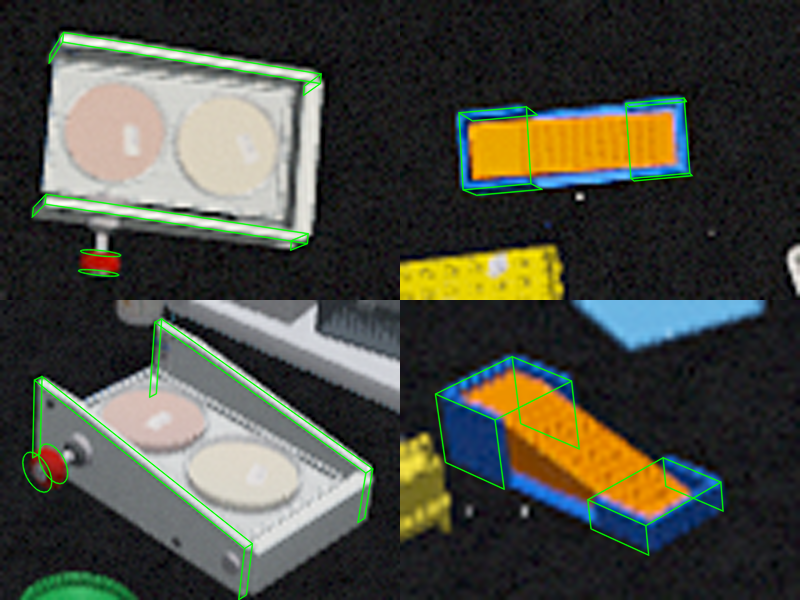

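The top overlay fits within 0.5 px; the scene view differs by a few mm, which is calibration. I'll use table (574.8, -197.3, -0.112) and cradle (482.3, 318.9, -1.457). Before going down at the knob, I check the black and green discs near it while the arm starts moving.

```bash
python3 - <<'E'
from h import *
t=load('t0');W=cloud(t)
for n,(u,v) in dict(black=(295,231),green=(361,243),timer=(253,244)).items():
    print(n,ray(t,u,v,10).round(0),np.nanmedian(W[v-3:v+4,u-3:u+4].reshape(-1,3),axis=0).round(0))
for u,v in((295,217),(295,247),(281,231),(311,231),(347,243),(376,243)): print(u,v,ray(t,u,v,8).round(0))
E
```

```text
black [424. -28.  10.] [423. -28.  14.]
green [ 389. -243.   10.] [ 389. -242.   15.]
timer [379. 108.  10.] [379. 108.  17.]
295 217 [470. -28.   8.]
295 247 [372. -29.   8.]
281 231 [423.  17.   8.]
311 231 [425. -81.   8.]
347 243 [ 388. -198.    8.]
376 243 [ 390. -292.    8.]
```

arm_command(targets="0.1 -0.21 0 0 0 13.9 0.07; 0.1 -0.21 0 0 0 13.9 0.07; 0.1 -0.21 0 0 0 13.9 0.07; 0.1 -0.21 0 0 0 13.9 0.07; 0.1 -0.21 0 0 0 13.9 0.07")

```text
time: 0.6
tool_pos: [282.2, 280.0, 226.5]
tcp_rot: [-3.141, -0.0, 3.03]
contact_force: [-0.2, -0.4, -0.9]
grip_width: 70.0
```

arm_command(targets="0.1 -0.21 0 0 0 0 0.07; 0.1 -0.21 0 0 0 0 0.07; 0.1 -0.21 0 0 0 0 0.07; 0.1 -0.21 0 0 0 0 0.07; 0.1 -0.21 0 0 0 0 0.07")

```text
time: 1.1
tool_pos: [382.6, 69.7, 226.7]
tcp_rot: [-3.141, 0.0, 3.028]
contact_force: [0.1, -0.2, -0.0]
grip_width: 70.2
```

arm_command(targets="0.0932 -0.208 -0.08 0 0 0 0.07; 0.0932 -0.208 -0.08 0 0 0 0.07; 0.0932 -0.208 -0.08 0 0 0 0.07; 0.0932 -0.208 -0.08 0 0 0 0.07; 0.0932 -0.208 -0.08 0 0 0 0.07")

```text
time: 1.6
tool_pos: [475.4, -137.8, 145.5]
tcp_rot: [3.141, -0.001, 3.029]
contact_force: [1.3, 0.7, 0.7]
grip_width: 70.1
```

```bash
python3 - <<'E'
from fit import *
t=load('t0');s=load('s0');print(ray(t,329.6,215,50).round(1),ray(s,283.6,236.2,38).round(1)); q=(574.8,-197.3,-.112)
print(proj(t,T([(-106,50,50)],q)),proj(s,T([(-110,50,38)],q)),T([(-106,50,38)],q)); print(get_obs()['tool_pos'])
E
```

```text
[ 473.9 -134.4   50. ] [ 478.2 -137.6   38. ]
[[330.02859444 214.65882363]] [[281.16204673 237.01220274]] [[ 475.05243693 -135.76607715   38.        ]]
[ 475.3695828  -137.82866516  145.50698683]
```

arm_command(targets="0 -0.0003 -0.05 0 0 0 0.07; 0 -0.0003 -0.1 0 0 0 0.07; 0 -0.0003 -0.127 0 0 0 0.07; 0 -0.0003 -0.127 0 0 0 0.07; 0 -0.0003 -0.127 0 0 0 0.07")

```text
time: 2.1
tool_pos: [475.2, -135.8, 20.0]
tcp_rot: [3.141, -0.001, 3.031]
contact_force: [0.1, 0.8, 0.5]
grip_width: 69.7
```

Close on the knob.

arm_command(targets="0 0 0 0 0 0 0.025; 0 0 0 0 0 0 0.025; 0 0 0 0 0 0 0.025; 0 0 0 0 0 0 0.025; 0 0 0 0 0 0 0.025")

```text
time: 2.6
tool_pos: [475.3, -136.2, 20.2]
tcp_rot: [-3.141, 0.001, 3.031]
contact_force: [-4.4, -18.6, 0.8]
grip_width: 34.6
```

arm_command(targets="0 0 0 0 0 0 0.025; 0 0 0 0 0 0 0.025; 0 0 0 0 0 0 0.025")

```text
time: 2.9
tool_pos: [475.2, -137.8, 20.2]
tcp_rot: [-3.139, 0.001, 3.031]
contact_force: [-3.4, -9.2, 3.7]
grip_width: 31.0
```

arm_command(targets="0 -0.001 0 0 0 0 0.025; -0.005 -0.001 0 0 0 0 0.025; -0.010 -0.0005 0 0 0 0 0.025; -0.015 0 0 0 0 0 0.025; -0.0185 0.0005 0 0 0 0 0.025")

```text
time: 3.4
tool_pos: [457.1, -136.2, 20.3]
tcp_rot: [-3.14, 0.003, 3.03]
contact_force: [10.3, -2.2, -6.1]
grip_width: 31.0
```

arm_command(targets="-0.001 0 0 0 0 0 0.025; -0.001 0 0 0 0 0 0.025; -0.001 0 0 0 0 0 0.025")

```text
time: 3.7
tool_pos: [457.2, -136.1, 20.3]
tcp_rot: [-3.14, 0.004, 3.03]
contact_force: [5.5, -3.9, -0.7]
grip_width: 31.3
```

The knob stopped after 18 mm against the stop. Next I release it, rise and look.

arm_command(targets="0.001 0 0 0 0 0 0.07; 0.001 0 0 0 0 0 0.07; 0.001 0 0 0 0 0 0.07; 0.001 0 0 0 0 0 0.07; 0.001 0 0.05 0 0 0 0.07")

```text
time: 4.2
tool_pos: [452.4, -133.3, 64.6]
tcp_rot: [3.136, -0.014, 3.03]
contact_force: [1.4, -0.2, 0.3]
grip_width: 66.3
```

arm_command(targets="0 0.05 0.05 0 0 -8 0.07; 0 0.1 0.1 0 0 -16 0.07; 0 0.15 0.13 0 0 -24 0.07; 0 0.2 0.13 0 0 -32 0.07; 0 0.24 0.13 0 0 -40 0.07")

```text
time: 4.7
tool_pos: [457.2, 60.3, 193.1]
tcp_rot: [3.14, 0.002, 2.354]
contact_force: [0.4, 0.2, -0.2]
grip_width: 70.1
```

```bash
python3 - <<'E'
from fit import *
t=snap('top','t1');s=snap('scene','s1');q=(574.8,-197.3,-.112)
for c,b in((t,(305,195,405,235)),(s,(265,215,300,255))):
    hsv=cv2.cvtColor(c['color'],cv2.COLOR_RGB2HSV);m=((hsv[...,0]<8)|(hsv[...,0]>172))&(hsv[...,1]>150)&(hsv[...,2]>70)
    k=np.zeros_like(m);k[b[1]:b[3],b[0]:b[2]]=1;v,u=np.where(m&k);print(len(u),u.mean(),v.mean(),ray(c,u.mean(),v.mean(),50 if c is t else 38).round(1))
print(get_obs()['tool_pos'],get_obs()['tcp_rot'])
E
```

```text
50 329.1 220.78 [ 455.4 -132.6   50. ]
70 278.8 238.44285714285715 [ 462.1 -134.9   38. ]
[456.92488707  62.79232349 192.63835077] [3.13897704e+00 5.82496146e-04 2.36027982e+00]
```

```bash
python3 - <<'E'
from fit import *
t=load('t0');W=cloud(t).reshape(-1,3);W=W[~np.isnan(W[:,0])]
q=(480.3,336.8,-1.457)
c,s=np.cos(q[2]),np.sin(q[2]);d=W[:,:2]-q[:2];X=d@[c,s];Y=d@[-s,c]
m=(abs(X)<42);
for a in range(-120,120,10):
    k=m&(Y>=a)&(Y<a+10); 
    if k.any(): print(a,np.percentile(W[k,2],98).round(0),end='; ')
hsv=cv2.cvtColor(t['color'],cv2.COLOR_RGB2HSV);k=(hsv[...,0]>8)&(hsv[...,0]<21)&(hsv[...,1]>180)&(hsv[...,2]>120);k[:,:145]=0;k[:,245:]=0;k[:190]=0;k[:232]&=True;k[232:]=0
P=cloud(t)[k];d=P[:,:2]-[482.3,318.9];X=d@[c,s];Y=d@[-s,c]
ok=(abs(X)<75)&(abs(Y)<35);print('\norange',ok.sum(),np.percentile(Y[ok],[3,50,97]).round(1))
v,u=np.where(k);m2=(u>165)&(u<205);G=np.array([ray(t,a,b,30) for a,b in zip(u[m2],v[m2])]);d=G[:,:2]-[482.3,318.9];Y=d@[-s,c];print(np.percentile(Y,[3,50,97]).round(1))
E
```

```text
-120 63.0; -110 60.0; -100 60.0; -90 48.0; -80 4.0; -70 4.0; -60 4.0; -50 5.0; -40 48.0; -30 49.0; -20 46.0; -10 45.0; 0 46.0; 10 47.0; 20 50.0; 30 38.0; 40 4.0; 50 5.0; 60 6.0; 70 5.0; 80 6.0; 90 4.0; 100 4.0; 110 5.0; 
orange 389 [-21.5   0.3  19.7]
[-21.5   0.5  19.6]
```

arm_command(targets="0.0234 0.274 -0.04 0 0 -38.7 0.07; 0.0234 0.274 -0.04 0 0 -38.7 0.07; 0.0234 0.274 -0.04 0 0 -38.7 0.07; 0.0234 0.274 -0.04 0 0 -38.7 0.07; 0.0234 0.274 -0.04 0 0 -38.7 0.07")

```text
time: 5.3
tool_pos: [476.4, 280.1, 158.5]
tcp_rot: [-3.141, 0.001, 1.686]
contact_force: [1.7, -0.9, -0.3]
grip_width: 70.1
```

```bash
python3 -c "
from plant import *
o=get_obs();print(o['tool_pos'],o['tcp_rot'])"
```

```text
[476.43764278 280.07078695 158.45770278] [-3.14076791e+00  7.57405828e-04  1.68601756e+00]
```

arm_command(targets="0 0 0 0 0 0 0.07; 0 0 0 0 0 0 0.07; 0 0 0 0 0 0 0.07")

```text
time: 5.6
tool_pos: [476.4, 278.1, 158.9]
tcp_rot: [-3.141, 0.001, 1.692]
contact_force: [-0.2, -0.4, -0.4]
grip_width: 69.9
```

arm_command(targets="0.0039 0.0587 -0.04 0 0 -0.4 0.07; 0.0039 0.0587 -0.06 0 0 -0.4 0.07; 0.0039 0.0587 -0.09 0 0 -0.4 0.07; 0.0039 0.0587 -0.09 0 0 -0.4 0.07; 0.0039 0.0587 -0.09 0 0 -0.4 0.07")

```text
time: 6.1
tool_pos: [480.9, 336.8, 69.8]
tcp_rot: [-3.141, 0.0, 1.683]
contact_force: [0.7, 0.5, 0.9]
grip_width: 70.1
```

arm_command(targets="0 0 -0.03 0 0 0 0.07; 0 0 -0.059 0 0 0 0.07; 0 0 -0.059 0 0 0 0.07; 0 0 -0.059 0 0 0 0.07")

```text
time: 6.5
tool_pos: [481.6, 338.0, 12.2]
tcp_rot: [3.139, -0.001, 1.683]
contact_force: [0.1, 0.1, 0.6]
grip_width: 70.1
```

arm_command(targets="0 0 0 0 0 0 0.038; 0 0 0 0 0 0 0.038; 0 0 0 0 0 0 0.038; 0 0 0 0 0 0 0.038; 0 0 0 0 0 0 0.038")

```text
time: 7.0
tool_pos: [480.6, 338.4, 11.0]
tcp_rot: [3.141, -0.0, 1.684]
contact_force: [-1.6, -0.6, 4.9]
grip_width: 43.9
```

arm_command(targets="0 0 0 0 0 0 0.038; 0 0 0 0 0 0 0.038; 0 0 0 0 0 0 0.038")

```text
time: 7.3
tool_pos: [480.6, 338.3, 11.0]
tcp_rot: [3.141, -0.0, 1.684]
contact_force: [-2.0, -0.3, 5.9]
grip_width: 43.7
```

arm_command(targets="0 0 0.03 0 0 0 0.038; 0 0 0.06 0 0 0 0.038; 0 0 0.08 0 0 0 0.038; 0 0 0.08 0 0 0 0.038; 0 0 0.08 0 0 0 0.038")

```text
time: 7.8
tool_pos: [479.9, 337.9, 89.4]
tcp_rot: [-3.141, 0.0, 1.684]
contact_force: [0.2, -0.3, -2.5]
grip_width: 43.6
```

```bash
python3 - <<'E'
from fit import *
s=snap('scene','s2');save(s,'s2',(100,80,300,230),4)
o=get_obs();print(o['tool_pos'],o['tcp_rot'],o['contact_force'],o['grip_width'])
E
```

```text
[479.44059961 337.6691139   88.69226608] [-3.13924269e+00  9.96526691e-04  1.68376493e+00] [ 0.74011958  0.99100822 -1.9108335 ] 43.91853187667565
```

View pics/s2.png

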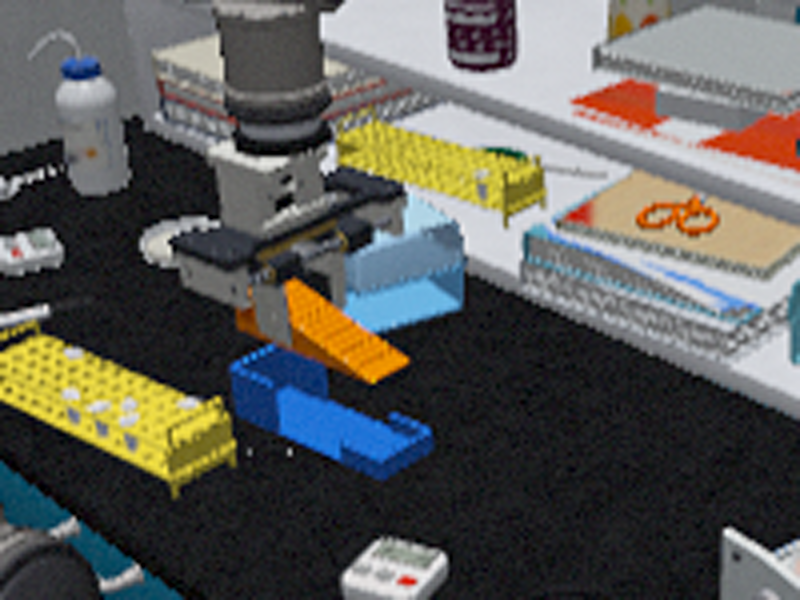

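The wedge is held level and clear of the cradle, with its toe at about (380,375) in the crop. I carry it to the table axis.

arm_command(targets="0.1199 -0.3169 0 0 0 -12.9 0.038; 0.1199 -0.3169 0 0 0 -12.9 0.038; 0.1199 -0.3169 0 0 0 -12.9 0.038; 0.1199 -0.3169 0 0 0 -12.9 0.038; 0.1199 -0.3169 0 0 0 -12.9 0.038")

```text
time: 8.35
tool_pos: [568.2, 102.4, 88.2]
tcp_rot: [-3.138, 0.001, 1.459]
contact_force: [0.5, -0.1, -2.3]
grip_width: 44.2
```

arm_command(targets="0 0 0 0 0 0 0.038; 0 0 0 0 0 0 0.038")

```text
time: 8.55
tool_pos: [568.1, 103.0, 88.3]
tcp_rot: [-3.138, 0.0, 1.455]
contact_force: [0.9, 0.3, -2.1]
grip_width: 43.7
```

arm_command(targets="0.0312 -0.0822 0 0 0 0 0.038; 0.0312 -0.0822 0 0 0 0 0.038; 0.0312 -0.0822 -0.04 0 0 0 0.038; 0.0312 -0.0822 -0.07 0 0 0 0.038; 0.0312 -0.0822 -0.07 0 0 0 0.038")

```text
time: 9.05
tool_pos: [595.6, 23.8, 15.0]
tcp_rot: [-3.13, 0.0, 1.46]
contact_force: [-0.6, 0.6, -2.4]
grip_width: 43.4
```

arm_command(targets="0 0 -0.005 0 0 0 0.038; 0 0 -0.009 0 0 0 0.038; 0 0 -0.0105 0 0 0 0.038; 0 0 -0.0105 0 0 0 0.038; 0 0 -0.0105 0 0 0 0.038")

```text
time: 9.55
tool_pos: [600.5, 22.2, 10.5]
tcp_rot: [3.14, -0.0, 1.459]
contact_force: [-0.6, 0.3, -2.8]
grip_width: 43.7
```

```bash
python3 - <<'E'
from fit import *
t=snap('top','t3');s=snap('scene','s3')
o=get_obs();print(o['tool_pos'],o['tcp_rot'],o['contact_force'])
q=(574.8,-197.3,-.112)
p=o['tool_pos'][:2]-q[:2];c,sn=np.cos(q[2]),np.sin(q[2]);print('table xy',p@[c,sn],p@[-sn,c])
f=lambda c,b,w,h:cv2.resize(c['color'][b[1]:b[3],b[0]:b[2],::-1],(w,h),interpolation=cv2.INTER_CUBIC)
cv2.imwrite('pics/c3.png',np.hstack([f(t,(265,130,395,227),400,300),f(s,(260,160,372,244),400,300)]))
E
```

```text
[600.31190824  22.08555597  10.28305226] [3.14057671e+00 1.85625074e-06 1.45851581e+00] [ 0.60786323  0.45271594 -1.35027447]
table xy 0.8322204237440737 220.86237125912393
```

View pics/c3.png

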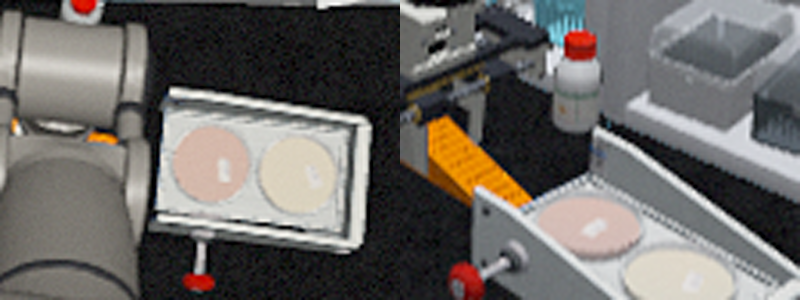

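The wedge is in line with the opening and the knob is out. I lower it the last 3 mm and slide the toe under the bar, short of contact.

arm_command(targets="0 0 -0.0015 0 0 0 0.038; 0 0 -0.003 0 0 0 0.038; 0 0 -0.0035 0 0 0 0.038; 0 0 -0.0035 0 0 0 0.038")

```text
time: 10.05
tool_pos: [600.1, 22.0, 7.0]
tcp_rot: [3.141, 0.0, 1.458]
contact_force: [-3.5, 0.3, 4.8]
grip_width: 43.6
```

arm_command(targets="-0.002 -0.0125 0.0005 0 0 0 0.038; -0.0035 -0.025 0.0005 0 0 0 0.038; -0.005 -0.0375 0.0005 0 0 0 0.038; -0.0063 -0.05 0.0005 0 0 0 0.038; -0.0063 -0.05 0.0005 0 0 0 0.038")

```text
time: 10.55
tool_pos: [593.8, -30.7, 7.0]
tcp_rot: [3.141, 0.001, 1.457]
contact_force: [-0.4, -4.9, 3.4]
grip_width: 43.3
```

arm_command(targets="0 0 0 0 0 0 0.038; 0 0 0 0 0 0 0.07; 0 0 0 0 0 0 0.07; 0 0 0 0 0 0 0.07; 0 0 0 0 0 0 0.07")

```text
time: 11.05
tool_pos: [593.5, -27.4, 6.4]
tcp_rot: [-3.141, -0.0, 1.459]
contact_force: [0.3, 0.2, 1.3]
grip_width: 68.5
```

arm_command(targets="0.0027 0.024 0.0075 0 0 0 0.07; 0.0054 0.048 0.0075 0 0 0 0.07; 0.0054 0.048 0.0075 0 0 0 0.07; 0.0054 0.048 0.0075 0 0 0 0.07")

```text
time: 11.45
tool_pos: [598.9, 20.6, 14.0]
tcp_rot: [-3.141, 0.0, 1.46]
contact_force: [0.3, -0.7, -0.2]
grip_width: 70.2
```

arm_command(targets="0 0 0 0 0 0 0.038; 0 0 0 0 0 0 0.038; 0 0 0 0 0 0 0.038; 0 0 0 0 0 0 0.038; 0 0 0 0 0 0 0.038")

```text
time: 11.95
tool_pos: [599.1, 19.7, 14.2]
tcp_rot: [3.142, 0.0, 1.458]
contact_force: [-0.2, -2.0, -0.7]
grip_width: 43.8
```

arm_command(targets="0 0 0 0 0 0 0.038; 0 0 0 0 0 0 0.038; 0 0 0 0 0 0 0.038")

```text
time: 12.25
tool_pos: [599.1, 20.0, 14.2]
tcp_rot: [3.142, 0.0, 1.459]
contact_force: [0.2, -1.3, -0.9]
grip_width: 43.7
```

```bash
cat > st.py <<'E'
from fit import *
q=(574.8,-197.3,-.112);c_,s_=np.cos(q[2]),np.sin(q[2])
def st():
    o=get_obs();p=o['tool_pos'][:2]-q[:2];print('table xy',(p@[c_,s_]).round(2),(p@[-s_,c_]).round(2),'z',o['tool_pos'][2].round(2),'w',o['tool_pos'].round(1),'F',o['contact_force'].round(1),'g',o['grip_width'].round(1),'t',o['time'])
if __name__=='__main__': st()
E
python3 st.py
```

```text
Traceback (most recent call last):
  File "st.py", line 5, in <module>
    if __name__=='__main__': st()
                             ~~^^
  File "st.py", line 4, in st
    o=get_obs();p=o['tool_pos'][:2]-q[:2];print('table xy',(p@[c_,s_]).round(2),(p@[-s_,c_]).round(2),'z',o['tool_pos'][2].round(2),'w',o['tool_pos'].round(1),'F',o['contact_force'].round(1),'g',o['grip_width'].round(1),'t',o['time'])
                                                                                                                                                                                                   ^^^^^^^^^^^^^^^^^^^^^
AttributeError: 'float' object has no attribute 'round'
```

arm_command(targets="-0.0007 -0.006 0 0 0 0 0.038; -0.0013 -0.012 0 0 0 0 0.038; -0.002 -0.018 0 0 0 0 0.038; -0.0027 -0.024 0 0 0 0 0.038; -0.0034 -0.03 0 0 0 0 0.038")

```text
time: 12.75
tool_pos: [595.7, -8.1, 14.3]
tcp_rot: [3.142, -0.003, 1.458]
contact_force: [1.5, 10.5, -0.3]
grip_width: 43.9
```

```bash
sed -i "s/o\['grip_width'\].round(1)/round(o['grip_width'],1)/" st.py; python3 - <<'E'
from st import *
st();s=snap('scene','s4');save(s,'s4',(240,150,380,255),5.5)
E
```

```text
table xy -0.35 190.32 z 14.31 w [595.7  -8.1  14.3] F [ 1.5 10.5 -0.3] g 43.9 t 12.75
```

View pics/s4.png

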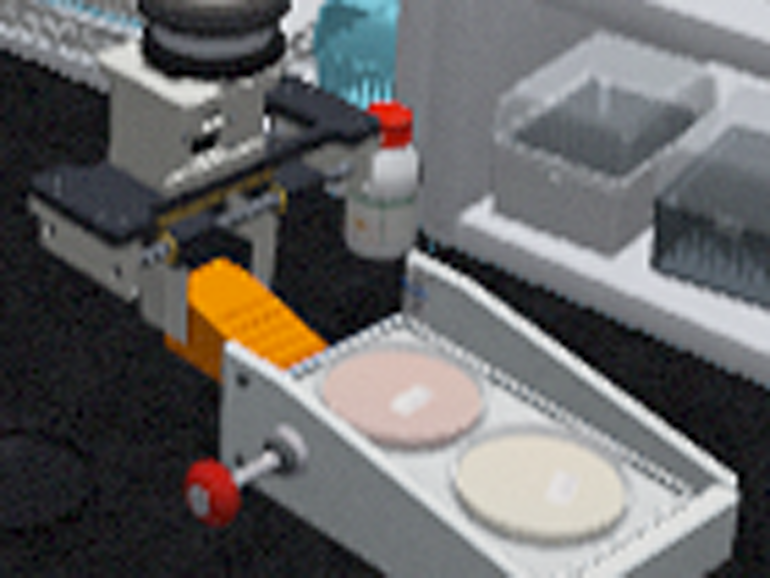

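The push force is 10.5 N, as expected, and the wedge slides under the bar between the cheeks. The knob is clearly out at (213,492).

arm_command(targets="-0.0007 -0.006 0 0 0 0 0.038; -0.0013 -0.012 0 0 0 0 0.038; -0.002 -0.018 0 0 0 0 0.038; -0.0026 -0.024 0 0 0 0 0.038; -0.0034 -0.03 0 0 0 0 0.038")

```text
time: 13.3
tool_pos: [592.2, -38.2, 14.2]
tcp_rot: [-3.141, -0.003, 1.459]
contact_force: [1.0, 10.4, -0.4]
grip_width: 43.9
```

arm_command(targets="-0.0005 -0.005 0 0 0 0 0.038; -0.001 -0.01 0 0 0 0 0.038; -0.0017 -0.015 0 0 0 0 0.038; -0.0022 -0.02 0 0 0 0 0.038; -0.0022 -0.02 0 0 0 0 0.038")

```text
time: 13.8
tool_pos: [589.9, -59.0, 14.2]
tcp_rot: [-3.141, -0.002, 1.458]
contact_force: [0.6, 6.6, -0.7]
grip_width: 43.9
```

```bash
python3 - <<'E'
from st import *
st();s=snap('scene','s5');t=snap('top','t5');save(s,'s5',(270,175,350,235),10)
E
```

```text
table xy -0.48 139.09 z 14.16 w [589.9 -59.   14.2] F [ 0.6  6.6 -0.7] g 43.9 t 13.8
```

View pics/s5.png

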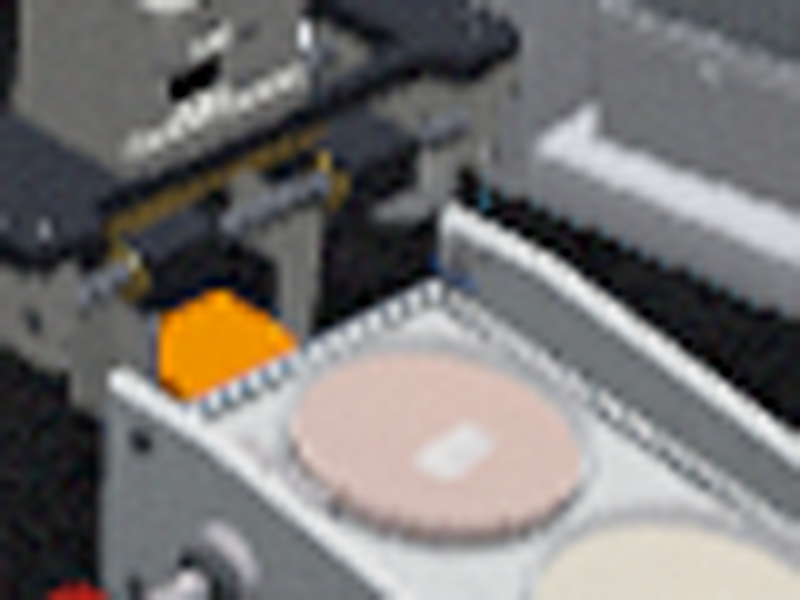

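```bash
cat > ang.py <<'E'
from st import *
def ang(tag):
    c=load(tag);W=cloud(c).reshape(-1,3);W=W[~np.isnan(W[:,0])];d=W[:,:2]-q[:2];X=d@[c_,s_];Y=d@[-s_,c_]
    m=(abs(X)<48)&(Y>-85)&(Y<85)&(W[:,2]>15)&(W[:,2]<85);Y=Y[m];Z=W[m,2]
    bins=np.arange(-85,86,10);return np.array([np.median(Z[(Y>=a)&(Y<a+10)]) if ((Y>=a)&(Y<a+10)).sum()>5 else np.nan for a in bins[:-1]]),bins[:-1]+5
def dang(a,b):
    za,y=ang(a);zb,_=ang(b);dz=zb-za;k=~np.isnan(dz);r=y[k]+100
    x=r@dz[k]/(r@r);print(b,'theta',x.round(4),'res',(dz[k]-r*x).std().round(2),'2par',np.polyfit(r,dz[k],1).round(4))
E
python3 - <<'E'
from ang import *
dang('s0','s5');dang('t0','t5');dang('s0','s1');dang('t0','t1')
s=load('s5');b=(294,180,334,210);cv2.imwrite('pics/x.png',cv2.resize(s['color'][b[1]:b[3],b[0]:b[2],::-1],(800,600),interpolation=cv2.INTER_CUBIC))
for th in(.09,.1,.115): # lip far corner predicted pixel (crop s5 coords), and mark
    p=np.array([198,9.]);R=np.array([[np.cos(th),-np.sin(th)],[np.sin(th),np.cos(th)]])@p
    for nm,P in(('lip',(56,-100+R[0],25+R[1])),('mark',(61,98,56.6))): print(th,nm,((proj(s,T([P],q))[0]+.5-[270,175])*10-.5).round(0))
E
```

```text
s5 theta 0.0996 res 1.51 2par [ 0.0998 -0.0254]
t5 theta 0.1133 res 1.98 2par [ 0.1142 -0.1139]
s1 theta 0.0004 res 0.46 2par [-0.0003  0.0923]
t1 theta -0.0005 res 0.52 2par [ 0.0005 -0.1243]
0.09 lip [433. 292.]
0.09 mark [442. 270.]
0.1 lip [434. 287.]
0.1 mark [442. 270.]
0.115 lip [436. 279.]
0.115 mark [442. 270.]
```

The estimates of deck angle are 0.100 from wedge kinematics, 0.0996 from scene depth and 0.113 from top depth, which is noisier. The lip corner is still just below the blue mark at about (455,270). I push on about 9 mm and re-measure.

arm_command(targets="-0.0003 -0.003 0 0 0 0 0.038; -0.0007 -0.006 0 0 0 0 0.038; -0.001 -0.0092 0 0 0 0 0.038; -0.001 -0.0092 0 0 0 0 0.038; -0.001 -0.0092 0 0 0 0 0.038")

```text
time: 14.4
tool_pos: [588.9, -67.9, 14.2]
tcp_rot: [-3.141, -0.002, 1.458]
contact_force: [-0.1, 5.9, 0.1]
grip_width: 43.9
```

```bash
python3 - <<'E'
from ang import *
st();s=snap('scene','s6');t=snap('top','t6');dang('s0','s6');dang('t0','t6')
# average frames for sharpness
ims=[capture('scene')['color'].astype(float) for _ in range(4)]
b=(300,185,332,209);f=lambda im:cv2.resize(np.clip(im,0,255).astype(np.uint8)[b[1]:b[3],b[0]:b[2],::-1],(640,480),interpolation=cv2.INTER_CUBIC)
im=f(np.mean(ims,0))
k=20
for th,col in((.105,(255,0,0)),(.115,(0,200,0)),(.125,(0,0,255))):
    p=np.array([198,9.]);R=np.array([[np.cos(th),-np.sin(th)],[np.sin(th),np.cos(th)]])@p
    P=[(-55,-100+R[0],25+R[1]),(56,-100+R[0],25+R[1])];u=(proj(s,T(P,q))+.5-np.array(b[:2]))*k-.5;print(th,u.round(0).tolist())
print('mark',((proj(s,T([(61,98,56.6),(62,103,74),(70,103,74)],q))+.5-np.array(b[:2]))*k-.5).round(0).tolist())
cv2.imwrite('pics/s6.png',im)
E
```

```text
table xy -0.46 130.2 z 14.17 w [588.9 -67.9  14.2] F [-0.1  5.9  0.1] g 43.9 t 14.4
s6 theta 0.1127 res 0.61 2par [0.1108 0.2255]
t6 theta 0.1255 res 2.96 2par [0.1252 0.0345]
0.105 [[-292.0, 645.0], [270.0, 369.0]]
0.115 [[-291.0, 634.0], [272.0, 359.0]]
0.125 [[-289.0, 624.0], [274.0, 348.0]]
mark [[284.0, 340.0], [271.0, 223.0], [310.0, 205.0]]
```

View pics/s6.png

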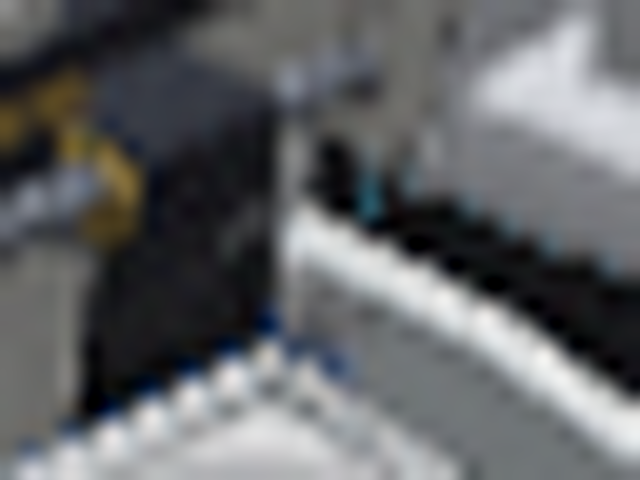

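The crop shows the lip corner at (272,343), level with the blue mark at about (270,322) to (335,360) once the gap in x is allowed for. The deck angle is 0.113 from kinematics, 0.113 from scene depth and about 0.12 from the corner pixel, so it is inside the lock window. I release the wedge and go to the knob.

arm_command(targets="0 0 0 0 0 0 0.07; 0 0 0 0 0 0 0.07; 0 0 0 0 0 0 0.07; 0 0 0 0 0 0 0.07; 0 0 0 0 0 0 0.07")

```text
time: 15.2
tool_pos: [589.1, -69.3, 14.3]
tcp_rot: [3.141, 0.0, 1.458]
contact_force: [-0.4, 0.6, 0.5]
grip_width: 69.6
```

arm_command(targets="0 0 0.04 0 0 0 0.07; 0 0 0.08 0 0 0 0.07; 0 0 0.12 0 0 8 0.07; 0 0 0.15 0 0 16 0.07; 0 0 0.15 0 0 24 0.07")

```text
time: 15.7
tool_pos: [591.6, -69.7, 169.5]
tcp_rot: [3.133, 0.005, 1.883]
contact_force: [0.1, 0.3, 0.0]
grip_width: 70.0
```

arm_command(targets="-0.02 0 0 0 0 8 0.07; -0.04 0 0 0 0 16 0.07; -0.06 0 0 0 0 24 0.07; -0.08 0 0 0 0 32 0.07; -0.1 0 0 0 0 40 0.07")

```text
time: 16.2
tool_pos: [488.2, -69.1, 164.3]
tcp_rot: [3.142, 0.0, 2.581]
contact_force: [-0.3, -0.3, -0.9]
grip_width: 69.9
```

```bash
python3 - <<'E'
from ang import *
s=snap('scene','s7');t=snap('top','t7');st();dang('s0','s7');dang('t0','t7');print(get_obs()['tcp_rot'])
save(s,'s7',(240,160,380,265),5.5)
E
```

```text
table xy -101.47 117.77 z 164.34 w [487.1 -68.9 164.3] F [ 0.2 -0.1 -0.6] g 70.0 t 16.3
s7 theta 0.1095 res 1.53 2par [ 0.1099 -0.0439]
t7 theta 0.0412 res 4.48 2par [-0.1134  8.9039]
[-3.14111201e+00 -1.37586882e-03  2.57724669e+00]
```

View pics/s7.png

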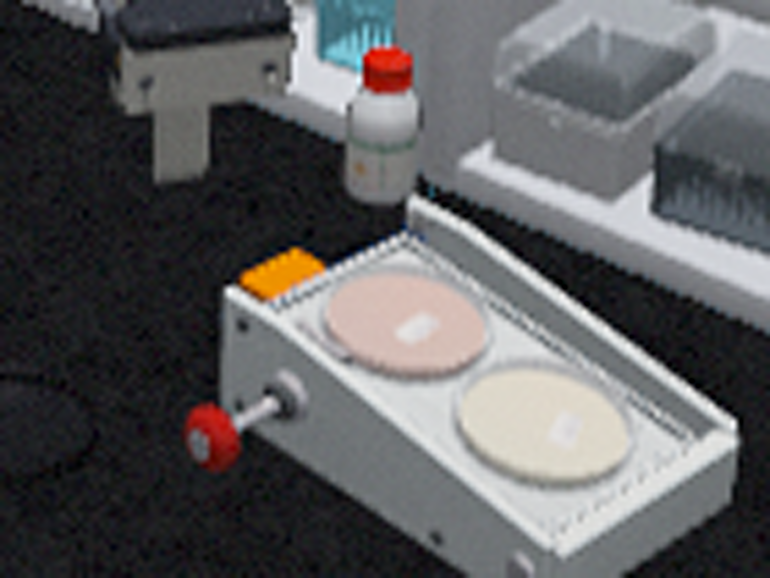

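The wedge stays put, the deck is raised with both dishes on it, and the knob is out at (213,437). I return to the knob's outer grasp pose.

arm_command(targets="-0.01 -0.025 0 0 0 8 0.07; -0.02 -0.05 0 0 0 16 0.07; -0.0299 -0.0672 0 0 0 24 0.07; -0.0299 -0.0672 -0.02 0 0 26 0.07; -0.0299 -0.0672 -0.05 0 0 26 0.07")

```text
time: 16.8
tool_pos: [461.2, -137.9, 115.2]
tcp_rot: [-3.14, 0.005, 3.026]
contact_force: [0.6, 0.9, 0.1]
grip_width: 70.2
```

arm_command(targets="0 0 -0.04 0 0 0 0.07; 0 0 -0.08 0 0 0 0.07; 0 0 -0.0943 0 0 0 0.07; 0 0 -0.0943 0 0 0 0.07; 0 0 -0.0943 0 0 0 0.07")

```text
time: 17.3
tool_pos: [460.1, -136.6, 20.2]
tcp_rot: [-3.141, 0.001, 3.028]
contact_force: [0.5, -0.8, 0.6]
grip_width: 70.0
```

arm_command(targets="0 0 0 0 0 0 0.025; 0 0 0 0 0 0 0.025; 0 0 0 0 0 0 0.025; 0 0 0 0 0 0 0.025; 0 0 0 0 0 0 0.025")

```text
time: 17.8
tool_pos: [459.3, -136.3, 20.2]
tcp_rot: [-3.142, 0.001, 3.029]
contact_force: [-0.9, 1.0, 0.8]
grip_width: 34.5
```

arm_command(targets="0 0 0 0 0 0 0.025; 0 0 0 0 0 0 0.025; 0 0 0 0 0 0 0.025")

```text
time: 18.1
tool_pos: [459.3, -136.4, 20.1]
tcp_rot: [-3.141, 0.0, 3.029]
contact_force: [-1.7, -0.6, 4.3]
grip_width: 31.2
```

arm_command(targets="0.004 -0.0005 0 0 0 0 0.025; 0.008 -0.001 0 0 0 0 0.025; 0.012 -0.0014 0 0 0 0 0.025; 0.016 -0.0018 0 0 0 0 0.025; 0.019 -0.0021 0 0 0 0 0.025")

```text
time: 18.6
tool_pos: [477.3, -138.1, 20.0]
tcp_rot: [3.141, -0.003, 3.03]
contact_force: [-12.0, -0.5, 14.6]
grip_width: 31.1
```

arm_command(targets="0.001 0 0 0 0 0 0.025; 0.001 0 0 0 0 0 0.025; 0.001 0 0 0 0 0 0.025")

```text
time: 18.9
tool_pos: [477.3, -138.1, 20.0]
tcp_rot: [3.141, -0.004, 3.03]
contact_force: [-8.3, -0.7, 11.0]
grip_width: 31.0
```

It travelled the full 18.0 mm. I release, retreat and check.

arm_command(targets="-0.001 0 0 0 0 0 0.07; -0.001 0 0 0 0 0 0.07; -0.001 0 0 0 0 0 0.07; -0.001 0 0 0 0 0 0.07; -0.001 0 0 0 0 0 0.07")

```text
time: 19.4
tool_pos: [478.3, -138.3, 19.8]
tcp_rot: [3.141, -0.0, 3.029]
contact_force: [-0.0, 0.4, 0.0]
grip_width: 66.3
```

arm_command(targets="0 0 0.05 0 0 0 0.07; 0 0 0.1 0 0 0 0.07; 0 0.05 0.13 0 0 0 0.07; 0 0.1 0.13 0 0 0 0.07; 0 0.15 0.13 0 0 0 0.07")

```text
time: 19.9
tool_pos: [478.8, 5.4, 151.3]
tcp_rot: [3.142, 0.003, 3.028]
contact_force: [0.8, -0.2, 0.3]
grip_width: 69.9
```

arm_command(targets="-0.02 0.05 0 0 0 0 0.07; -0.03 0.1 0 0 0 0 0.07; -0.03 0.15 0 0 0 0 0.07; -0.03 0.2 0 0 0 0 0.07; -0.03 0.2 0 0 0 0 0.07")

```text
time: 20.4
tool_pos: [447.6, 209.2, 150.0]
tcp_rot: [3.14, 0.001, 3.035]
contact_force: [0.1, -0.7, -0.0]
grip_width: 69.8
```

```bash
python3 - <<'E'
from ang import *
s=snap('scene','s8');t=snap('top','t8');st();dang('s0','s8');dang('t0','t8')
for c,b in((t,(305,195,405,235)),(s,(265,215,300,255))):
    hsv=cv2.cvtColor(c['color'],cv2.COLOR_RGB2HSV);m=((hsv[...,0]<8)|(hsv[...,0]>172))&(hsv[...,1]>150)&(hsv[...,2]>70)
    k=np.zeros_like(m);k[b[1]:b[3],b[0]:b[2]]=1;v,u=np.where(m&k);print('knob',len(u),u.mean().round(1),v.mean().round(1),ray(c,u.mean(),v.mean(),50 if c is t else 38).round(1))
# butt end of wedge from top view: orange
hsv=cv2.cvtColor(t['color'],cv2.COLOR_RGB2HSV);k=(hsv[...,0]>8)&(hsv[...,0]<21)&(hsv[...,1]>180)&(hsv[...,2]>120);k[:,:260]=0;k[:,350:]=0;k[:140]=0;k[210:]=0
v,u=np.where(k);P=np.array([ray(t,a,b,40) for a,b in zip(u,v)]);d=P[:,:2]-q[:2];print('orange y',np.percentile(d@[-s_,c_],[1,99]).round(1),'x',np.percentile(d@[c_,s_],[3,97]).round(1))
f=lambda c,b:cv2.resize(c['color'][b[1]:b[3],b[0]:b[2],::-1],(400,300),interpolation=cv2.INTER_CUBIC)
cv2.imwrite('pics/c8.png',np.hstack([f(t,(285,140,405,230)),f(s,(260,170,380,260))]))
E
```

```text
table xy -171.27 386.17 z 149.62 w [447.8 205.6 149.6] F [0.6 0.1 0.2] g 70.5 t 20.5
s8 theta 0.1133 res 1.33 2par [0.1122 0.1408]
t8 theta 0.1146 res 2.21 2par [0.1077 0.8617]
knob 46 329.6 214.9 [ 474.3 -134.3   50. ]
knob 65 283.6 236.1 [ 478.7 -137.3   38. ]
orange y [100.2 144.2] x [-23.5  21.1]
```

View pics/c8.png

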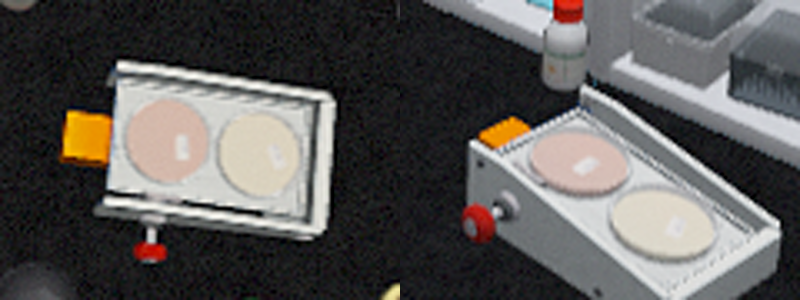

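Everything agrees: the knob is at its home pixels, the angle is about 0.114, and the wedge and dishes are in place. I hand in.

```bash
python3 -c "
from plant import *
print(close_job())"
```

```text
the job is handed in; nothing more can be done
None
```

The slant table is set: the deck is raised to the blue mark, the knob is home and the wedge is under the bar. I handed the job in at about 20.5 s. I pulled the knob out 18 mm to its stop and lifted the wedge from the cradle. I set the wedge down at the open end and pushed it in by its butt at 6 to 10 N. Then I pushed the knob back the full 18 mm and moved the arm clear.

**Last checks:**
- **Knob:** its image position matches the start in both views to within 0.1 px, so it is home and not 11 mm short.
- **Deck angle:** 0.113 by the scene camera's depth, 0.115 by the top camera's and 0.113 from how far the wedge was pushed. The target is 0.115.
- **Wedge and dishes:** the wedge is centred under the bar, and both dishes are on the deck. The bottle appears untouched in the last picture; the timer was outside it and I did not check it again.

**Disagreements:**
- Two top-camera angle readings differed from the rest: 0.1255 with the arm nearby, and a meaningless 0.041 with the arm in the way.
- The lip corner pixel gave about 0.12.
- The wedge's butt end measured about 2 to 3 mm further out than planned, within camera accuracy.

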